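# Sweep the reject strawberries into the discard crate

### The job

The three loose strawberries on the sorting board are rejects: with closed fingers, gently sweep them along the board and off its end so that all three drop into the empty crate. Do not pinch them or pick them up, do not press hard on them, and let none fall anywhere else. Leave the two steel check weights standing on the board where they are.

Things in the scene. Friction and masses are not known exactly. Their poses are not given: they have to be found in the camera images.
- board: raised sorting board, fixed; origin under its centre on the table. Flat top 85 mm above its origin, 270 mm along its own x and 260 mm along its own y. A lip 12 mm thick rises 16 mm above the top along each x side (inner faces at x = -123 and +123 mm); both y ends (y = -130 and +130 mm) are open and level, with nothing to hold things back
- crate: empty blue discard crate with slotted walls, open on top, fixed on the table against one open end of the board (either its +y or its -y end, it varies), same yaw as the board; origin under its centre, 210 mm from the board's centre along the board's y. 250 mm along x, 150 mm along y, 70 mm high outside, walls and floor 5 mm thick: its rim is 15 mm below the board's top and its near wall 4 mm from the board's end
- carton: cardboard carton filled with packed strawberries, same outer size as the crate, fixed at the other open end of the board (its centre also 210 mm from the board's); origin under its centre, fruit up to about 70 mm. No reject may go in here
- berry1_center (a point): one of three identical rejected strawberries (rigid, 40 mm across at its widest 12 mm above the board, 45 mm high, 20 to 40 g), standing loose on the board on its flat leafy end, tip up; this point is its centre, half-way up (22 mm above the board at the start). Lightly pushed low down it slides; it may also tip over and roll
- berry2_center (a point): one of three identical rejected strawberries (rigid, 40 mm across at its widest 12 mm above the board, 45 mm high, 20 to 40 g), standing loose on the board on its flat leafy end, tip up; this point is its centre, half-way up (22 mm above the board at the start). Lightly pushed low down it slides; it may also tip over and roll
- berry3_center (a point): one of three identical rejected strawberries (rigid, 40 mm across at its widest 12 mm above the board, 45 mm high, 20 to 40 g), standing loose on the board on its flat leafy end, tip up; this point is its centre, half-way up (22 mm above the board at the start). Lightly pushed low down it slides; it may also tip over and roll
- weight1: larger steel check weight with a knob, 28 mm across, 44 mm high, 200 g, standing loose on the board close to the lip on its +x side (93 to 121 mm from the board's middle line); origin at the centre of its underside. Leave it
- weight2: smaller steel check weight with a knob, 22 mm across, 36 mm high, 100 g, standing loose by the same lip, somewhere along it, at least 60 mm (centres) from the other weight; origin at the centre of its underside. Leave it
Not all that is in view belongs to the job. What is shaped like the weight2 but green or turquoise is not meant.

How it is judged:
At the end, for the whole second after the job is handed in: all three strawberries lie inside the crate (centres within its walls and below its rim), and both check weights still stand upright within 15 mm of where they were (x of berry1_center in the frame of crate between -0.12 and 0.12 m and y of berry1_center in the frame of crate between -0.07 and 0.07 m and height (world z) of each of berry1_center, berry2_center, berry3_center below 0.07 m and x of berry2_center in the frame of crate between -0.12 and 0.12 m and y of berry2_center in the frame of crate between -0.07 and 0.07 m and x of berry3_center in the frame of crate between -0.12 and 0.12 m and y of berry3_center in the frame of crate between -0.07 and 0.07 m and distance of each of weight1, weight2 from where it was at the start of the episode below 0.015 m and angle between each of weight1, weight2's own z axis and vertical below 0.2 rad); the robot touches nothing.
It fails at once if a strawberry was picked up (its centre rose more than 17 mm above its height on the board) (height (world z) of any of berry1_center, berry2_center, berry3_center above 0.125 m).
It fails at once if a strawberry was pinched or pressed hard (over 15 N from the fingers) (contact force between the fingers and berry1 above 15 N or contact force between the fingers and berry2 above 15 N or contact force between the fingers and berry3 above 15 N).
It fails at once if a strawberry went into or on the carton of packed fruit (contact force between any of berry1, berry2, berry3 and carton above 0.02 N).
It fails at once if a strawberry fell beside the crate ((height (world z) of berry1_center below 0.06 m and (x of berry1_center in the frame of crate above 0.128 m or x of berry1_center in the frame of crate below -0.128 m or y of berry1_center in the frame of crate above 0.08 m or y of berry1_center in the frame of crate below -0.08 m)) or (height (world z) of berry2_center below 0.06 m and (x of berry2_center in the frame of crate above 0.128 m or x of berry2_center in the frame of crate below -0.128 m or y of berry2_center in the frame of crate above 0.08 m or y of berry2_center in the frame of crate below -0.08 m)) or (height (world z) of berry3_center below 0.06 m and (x of berry3_center in the frame of crate above 0.128 m or x of berry3_center in the frame of crate below -0.128 m or y of berry3_center in the frame of crate above 0.08 m or y of berry3_center in the frame of crate below -0.08 m))).
It fails at once if a check weight was moved more than 15 mm or tipped over (distance of any of weight1, weight2 from where it was at the start of the episode above 0.015 m or angle between any of weight1, weight2's own z axis and vertical above 0.4 rad).
It also fails if it takes over 51 s, if anything falls off the work surface, if the arm or the gripper's body presses on something with over 40 N, if the wrist force passes 120 N, or if a joint passes its speed limit or range.

### The arm

A 7-joint arm with a two-finger parallel gripper is mounted at the origin on the work surface. World frame = base frame: x ahead of the robot, y to its left, z up, the work surface at z = 0. Lengths are in m, angles in rad, forces in N, time in s.
With the tool pointing down it reaches from about 0.4 to 0.85 m from the base axis. Payload 4.5 kg.
Tool frame: the origin (TCP) lies on the centre line of the jaws, within the pads' length; the fingertips stand 11 mm ahead of it and the grasp point (between the pads) lies 8 mm behind it; z points along the fingers, y is the direction in which the jaws open and shut (so a half turn about z gives the same grasp; the last joint's range is limited). The gripper opens to 88 mm and grips with 3 to 60 N. Pads are 18 mm wide; open, the fingers measure 123 mm over their backs; the gripper's body (75 mm by 187 mm) begins 45 mm behind the grasp point.
Start: joints at [-1.15, 0.689, -0.195, 1.565, 0.157, 0.902, -0.215], TCP at [0.236, 0.579, 0.25] pointing down, gripper open.
Joint ranges: [-3.01, 3.01], [-0.46, 2.08], [-1.47, 1.51], [0.13, 2.56], [-1, 4.14], [0.04, 2.09], [-2.66, 2.66]. Speed limits (rad/s): [2.57, 2.57, 3.14, 3.14, 3.14, 3.14, 3.14].

### API

Orientations are given as a unit quaternion [x, y, z, w].
In Python, from plant import r, snapshot gives the robot as it stands.
- The arm moves only by the tool drive_tool, never from a script. Its argument "commands" is a list of rows, each an object of numbers: "wx", "wy", "wz": the turn, a rotation vector about the tool's x, y, z in rad; "dx", "dy", "dz": the shift along the tool's x, y, z in m; "claw": the opening, from 0 (shut) to 1 (fully open). A call has 1 to 12 rows; each row shifts and turns the commanded pose from where the row before left it, along the tool's axes as they then stand; what a row does not reach is not made up. A row lasts 1/10 s, in which the tool goes at most 50 mm and 8.59 degrees, less where a joint would pass 70% of its speed; a pose out of reach is approached as far as the arm can. A call is refused whole if a number of a shift passes 0.05 or a number of a turn 0.15, either way. A call with a gripper value outside its range is refused whole. The fingers move at their own pace and stop on an object; "grip_force" is the grip in N (left out, the last holds). Time passes only in rows, so rows that do not move let the fingers close. It gives the time, the measured TCP pose, the force and the opening at its end, in the units of the state.
- r.get_state(): the state, without advancing time (a new reading comes with each control period).
- snapshot(name): name is "scene" or "top" or "wrist"; returns a dict with "color" (420x560x3 uint8, red, green, blue), "fx", "fy", "cx", "cy" (pixels), "world_to_cam" (4x4, takes a point from world to camera coordinates); the wrist camera has in their place "T_tool_cam" (4x4, takes a point from camera to tool coordinates, whose origin is the TCP and whose axes are the flange's). Camera axes: x right, y up, looking along -z (the intrinsics and any distortion apply to the point x, -y, -z); pixel columns grow to the right and rows downward; lengths in m; the calibration is good to about 2 mm. A picture is of the moment at which its call begins: read the wrist's pose just before it. There is no depth.
- r.finish_job(): hands the job in, once; it reports no verdict.
The state is a dict: "clock": time; "q": joint angles; "qd": joint speeds; "joint_torque": joint torques, N m; "tool_pos": TCP position; "eef_rot": TCP orientation; "contact_force": force on the tool from outside, world axes, zero at the start; "moment": the same for the moment, N m; "opening": opening from 0.0 (shut) to 1.0 (fully open).
Only numpy, scipy, OpenCV 4.12 (cv2) and the standard library are available. Lean on these libraries where they do the work, as an engineer would, in place of code of your own. Each camera call takes 0.05 s, during which the arm holds its last target. There are 200 camera calls.

## Working session

There is one attempt and no reset: what is moved stays moved. The work goes in short steps, Python scripts to look and compute and a tool call to move; the robot and the scene stay as the last step left them, time stands still between calls to the robot, and variables do not carry over. Pictures are saved under pics/ and viewed, on a budget of 10 in all, crops included, one or two more only if the job needs it, and the job is handed in when it is done.

Besides the shell and the picture viewer there is one more tool, called after "Emit:" as a command line: name --argument value ..., lists and objects as JSON in quotes. drive_tool: Moves the arm, as the interface text tells. Its arguments: {"type":"object","properties":{"commands":{"type":"array","items":{"type":"object","properties":{"wx":{"type":"number"},"wy":{"type":"number"},"wz":{"type":"number"},"dx":{"type":"number"},"dy":{"type":"number"},"dz":{"type":"number"},"claw":{"type":"number"}}}},"grip_force":{"type":"number"}},"required":["commands"]}

```bash
mkdir -p pics; ls; python3 - <<'E'
from plant import r, snapshot
import cv2, pickle
for n in ("scene","top"):
    s=snapshot(n); pickle.dump(s,open(f"pics/{n}0.pkl","wb"))
    cv2.imwrite(f"pics/{n}0.png",cv2.resize(s["color"][:,:,::-1],(800,600),interpolation=cv2.INTER_CUBIC))
print(r.get_state())
E
```

```text
pics
{'clock': 0.1, 'q': array([-1.15018667,  0.6898866 , -0.19452087,  1.56624675,  0.15730885,
        0.90250244, -0.21508155]), 'qd': array([-1.11474736e-03, -2.01809790e-03,  1.06319166e-03, -2.81083969e-03,
       -1.31772376e-03,  1.33088869e-03,  4.55305386e-05]), 'joint_torque': array([-3.34271477e-03, -5.28500926e+01, -1.27184965e+00, -1.53839689e+01,
       -5.27312513e-02,  1.92580272e-03,  3.35993309e-05]), 'tool_pos': array([0.23560462, 0.57829313, 0.24899689]), 'eef_rot': array([ 1.92151391e-01,  9.81364948e-01, -8.20186748e-04, -9.48336755e-05]), 'contact_force': array([ 0.11088421, -0.34441508,  0.19331161]), 'moment': array([-0.02335116, -0.01597945,  0.01427369]), 'opening': 0.9976275322460049}
```

View pics/top0.png

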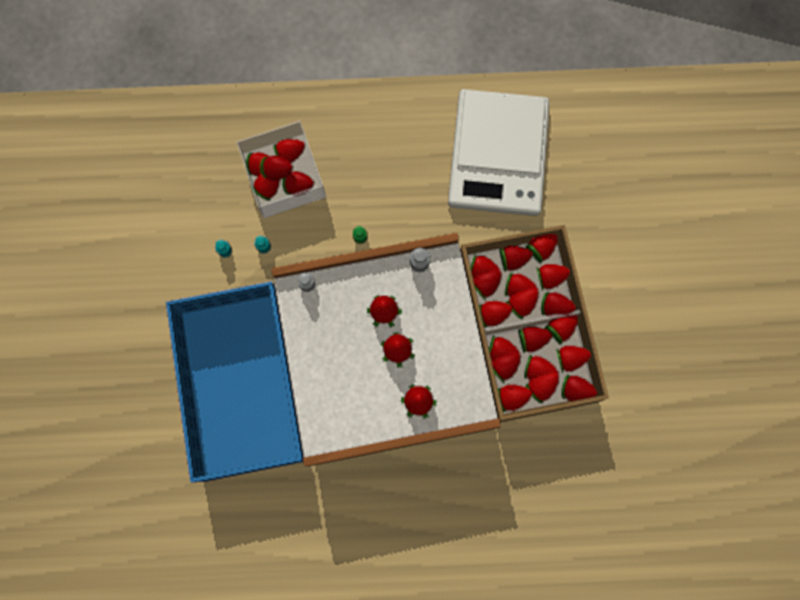

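View pics/scene0.png

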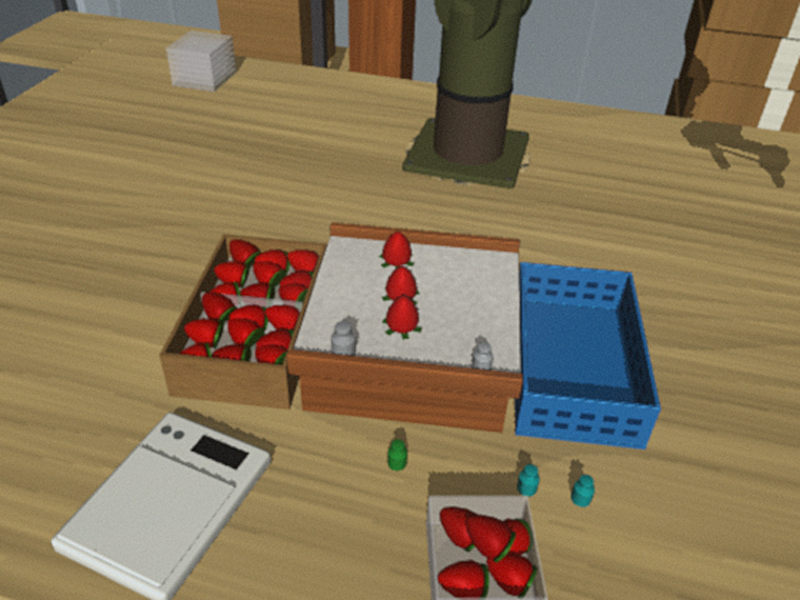

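Top view (800 px scale): crate on the left, carton on the right. The rejects are at (384,309), (398,348) and (419,401). Grey weights stand on the board at (419,260), the larger, and (307,282), the smaller. The three green/turquoise pieces at (223,248), (262,244) and (360,234) are on the table, so they are decoys. The scene view agrees.

```bash
cat > h.py <<'E'
import numpy as np, pickle
def ray(s,u,v,z,k=0.7):
    M=np.linalg.inv(s["world_to_cam"]); u,v=(np.array([u,v])+.5)*k-.5
    d=M[:3,:3]@np.array([(u-s["cx"])/s["fx"],-(v-s["cy"])/s["fy"],-1]); o=M[:3,3]
    return o+d*(z-o[2])/d[2]
E
python3 - <<'E'
from h import *
import cv2
s=pickle.load(open("pics/top0.pkl","rb")); sc=pickle.load(open("pics/scene0.pkl","rb"))
print({k:v for k,v in s.items() if k!='color'}.keys())
R=lambda u,v,z:ray(s,u,v,z)
P=[R(168,302,.07),R(272,285,.07),R(302,461,.07),R(192,480,.07)]
print("crate",np.round(P,3)); cc=np.mean(P,0)
L=[R(276,272,.101),R(458,237,.101),R(498,425,.101),R(305,463,.101)]
print("lips",np.round(L,3)); bc=np.mean(L,0)
K=[R(464,247,.07),R(564,228,.07),R(606,397,.07),R(501,417,.07)]; kc=np.mean(K,0)
d=kc-cc; print("centres",cc,bc,kc,"dist",np.linalg.norm(d[:2]))
# board y axis: along line crate->carton; x axis toward weights
u=d[:2]/np.linalg.norm(d[:2]); x=np.array(R(419,260,.12)[:2])-bc[:2]
mid=(cc+kc)[:2]/2
sgn=1 if (np.array([u[1],-u[0]])@x)>0 else -1
yv=u*sgn; xv=np.array([yv[1],-yv[0]])
print("yaw",np.arctan2(yv[1],yv[0])-np.pi/2,"xv",xv,"yv",yv,"mid",mid,"crate at y",np.sign((cc[:2]-mid)@yv))
for n,(a,b,z) in dict(b1=(384,309,.1),b2=(398,348,.1),b3=(419,401,.1),w1=(420,258,.127),w2=(306,281,.119)).items():
    p=R(a,b,z)[:2]; print(n,np.round(p,3),"board",np.round([(p-mid)@xv,(p-mid)@yv],3))
# scene check of berries by base: tip/bottom
for n,(a,b,z) in dict(b_far=(397,234,.13),b_mid=(401,267,.13),b_near=(402,297,.13),w1=(344,321,.129),w2=(483,341,.121)).items():
    p=ray(sc,a,b,z)[:2]; print("scene",n,np.round(p,3),"board",np.round([(p-mid)@xv,(p-mid)@yv],3))
img=s["color"]; c=img[150:335,180:360,::-1]; cv2.imwrite("pics/crop0.png",cv2.resize(c,(584,600),interpolation=cv2.INTER_CUBIC))
E
```

```text
dict_keys(['fx', 'fy', 'cx', 'cy', 'world_to_cam'])
crate [[0.634 0.332 0.07 ]
 [0.652 0.188 0.07 ]
 [0.409 0.149 0.07 ]
 [0.391 0.295 0.07 ]]
lips [[ 0.662  0.177  0.101]
 [ 0.701 -0.073  0.101]
 [ 0.444 -0.11   0.101]
 [ 0.406  0.141  0.101]]
centres [0.52139196 0.24095265 0.07      ] [0.55305294 0.03379964 0.101     ] [ 0.58625584 -0.17218004  0.07      ] dist 0.4181936704433769
yaw 0.15573361234329197 xv [0.98789801 0.15510488] yv [-0.15510488  0.98789801] mid [0.5538239  0.03438631] crate at y 1.0
b1 [0.604 0.032] board [ 0.05 -0.01]
b2 [0.551 0.016] board [-0.006 -0.018]
b3 [ 0.479 -0.009] board [-0.08  -0.031]
w1 [ 0.666 -0.019] board [ 0.102 -0.07 ]
w2 [0.643 0.134] board [0.103 0.085]
scene b_far [ 0.484 -0.008] board [-0.076 -0.031]
scene b_mid [0.55  0.016] board [-0.006 -0.018]
scene b_near [0.605 0.032] board [ 0.05 -0.01]
scene w1 [ 0.664 -0.018] board [ 0.101 -0.069]
scene w2 [0.641 0.134] board [0.101 0.085]
```

View pics/crop0.png

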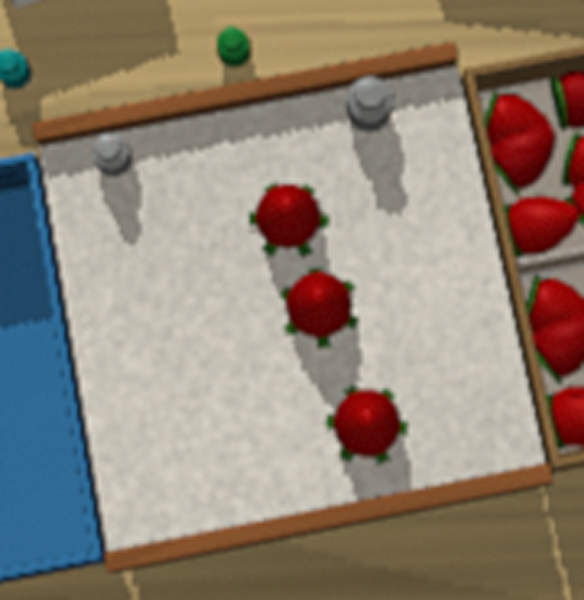

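The crop confirms two grey weights on the board, with the green and turquoise ones off it on the table. The numbers are consistent: the crate lies at board +y, centre spacing is 418 mm against 420 expected, and the top and scene views agree within 4 mm. Next I turn the tool so its x points along board +y, and close the fingers.

Emit:
drive_tool --commands '[{"wz": 0.147,"claw": 0},{"wz": 0.147,"claw": 0},{"wz": 0.147,"claw": 0},{"wz": 0.147,"claw": 0},{"wz": 0.147,"claw": 0},{"wz": 0.147,"claw": 0},{"wz": 0.147,"claw": 0},{"claw": 0},{"claw": 0},{"claw": 0}]' --grip_force 10

```text
validation failed for argument at $.co...
```

```bash
cat >> h.py <<'E'
from scipy.spatial.transform import Rotation as Ro
mid=np.array([.5538,.0344]); xv=np.array([.9879,.1551]); yv=np.array([-.1551,.9879])
def go(r,bx,by,z):
    s=r.get_state(); p=s["tool_pos"]; R=Ro.from_quat(s["eef_rot"]).as_matrix()
    b=[(p[:2]-mid)@xv,(p[:2]-mid)@yv]
    t=np.r_[mid+bx*xv+by*yv,z]
    print("clock",round(s["clock"],2),"board",np.round(b,4),"z",round(p[2],4),"toolx.yv",np.round([R[:2,0]@yv,R[:2,0]@xv],4),"zax",np.round(R[:,2],3),"delta tool",np.round(R.T@(t-p),4),"open",round(s["opening"],3),"q",np.round(s["q"],2))
E
python3 -c "
from h import *; from plant import r; go(r,.05,-.055,.2)"
```

```text
clock 0.1 board [-0.23    0.5867] z 0.249 toolx.yv [ 0.5162 -0.8565] zax [-0.001 -0.002 -1.   ] delta tool [-0.571  -0.4049  0.0497] open 0.998 q [-1.15  0.69 -0.19  1.57  0.16  0.9  -0.22]
```

Emit:
drive_tool --commands '[{"dx": 0.0,"dy": 0.0,"dz": 0.0,"wx": 0.0,"wy": 0.0,"wz": 0.147,"claw": 0.0},{"dx": 0.0,"dy": 0.0,"dz": 0.0,"wx": 0.0,"wy": 0.0,"wz": 0.147,"claw": 0.0},{"dx": 0.0,"dy": 0.0,"dz": 0.0,"wx": 0.0,"wy": 0.0,"wz": 0.147,"claw": 0.0},{"dx": 0.0,"dy": 0.0,"dz": 0.0,"wx": 0.0,"wy": 0.0,"wz": 0.147,"claw": 0.0},{"dx": 0.0,"dy": 0.0,"dz": 0.0,"wx": 0.0,"wy": 0.0,"wz": 0.147,"claw": 0.0},{"dx": 0.0,"dy": 0.0,"dz": 0.0,"wx": 0.0,"wy": 0.0,"wz": 0.147,"claw": 0.0},{"dx": 0.0,"dy": 0.0,"dz": 0.0,"wx": 0.0,"wy": 0.0,"wz": 0.147,"claw": 0.0},{"dx": 0.0,"dy": 0.0,"dz": 0.0,"wx": 0.0,"wy": 0.0,"wz": 0.0,"claw": 0.0},{"dx": 0.0,"dy": 0.0,"dz": 0.0,"wx": 0.0,"wy": 0.0,"wz": 0.0,"claw": 0.0}]' --grip_force 10

```text
clock: 1.0
tool_pos: [0.2355, 0.5787, 0.2494]
eef_rot: [0.649, 0.761, -0.0, 0.0]
contact_force: [0.3, 0.5, 0.6]
opening: 0.209
```

```bash
python3 -c "
from h import *; from plant import r; go(r,.05,-.055,.2)"
```

```text
clock 1.0 board [-0.23   0.587] z 0.2494 toolx.yv [ 1.     -0.0029] zax [-0.    -0.001 -1.   ] delta tool [-0.6428  0.2781  0.0498] open 0.209 q [-1.32  0.69  0.1   1.58 -0.09  0.88 -1.02]
```

Emit:
drive_tool --commands '[{"dx": -0.04,"dy": 0.017,"claw": 0.0},{"dx": -0.045,"dy": 0.02,"claw": 0.0},{"dx": -0.045,"dy": 0.02,"claw": 0.0},{"dx": -0.045,"dy": 0.02,"claw": 0.0},{"dx": -0.045,"dy": 0.02,"claw": 0.0},{"dx": -0.045,"dy": 0.02,"claw": 0.0},{"dx": -0.045,"dy": 0.02,"claw": 0.0},{"dx": -0.045,"dy": 0.02,"claw": 0.0},{"dx": -0.045,"dy": 0.02,"claw": 0.0},{"dx": -0.045,"dy": 0.02,"claw": 0.0},{"dx": -0.045,"dy": 0.02,"claw": 0.0},{"dx": -0.045,"dy": 0.02,"claw": 0.0}]' --grip_force 10

```text
validation failed for argument at $.co...
```

```bash
python3 -c "
from h import *; from plant import r; go(r,.05,-.055,.2)"
```

```text
clock 1.0 board [-0.23   0.587] z 0.2494 toolx.yv [ 1.     -0.0029] zax [-0.    -0.001 -1.   ] delta tool [-0.6428  0.2781  0.0498] open 0.209 q [-1.32  0.69  0.1   1.58 -0.09  0.88 -1.02]
```

All keys are needed in every row.

Emit:
drive_tool --commands '[{"dx": -0.04,"dy": 0.017,"dz": 0,"wx": 0,"wy": 0,"wz": 0,"claw": 0},{"dx": -0.045,"dy": 0.02,"dz": 0,"wx": 0,"wy": 0,"wz": 0,"claw": 0},{"dx": -0.045,"dy": 0.02,"dz": 0,"wx": 0,"wy": 0,"wz": 0,"claw": 0},{"dx": -0.045,"dy": 0.02,"dz": 0,"wx": 0,"wy": 0,"wz": 0,"claw": 0},{"dx": -0.045,"dy": 0.02,"dz": 0,"wx": 0,"wy": 0,"wz": 0,"claw": 0},{"dx": -0.045,"dy": 0.02,"dz": 0,"wx": 0,"wy": 0,"wz": 0,"claw": 0},{"dx": -0.045,"dy": 0.02,"dz": 0,"wx": 0,"wy": 0,"wz": 0,"claw": 0},{"dx": -0.045,"dy": 0.02,"dz": 0,"wx": 0,"wy": 0,"wz": 0,"claw": 0},{"dx": -0.045,"dy": 0.02,"dz": 0,"wx": 0,"wy": 0,"wz": 0,"claw": 0},{"dx": -0.045,"dy": 0.02,"dz": 0,"wx": 0,"wy": 0,"wz": 0,"claw": 0},{"dx": -0.045,"dy": 0.02,"dz": 0,"wx": 0,"wy": 0,"wz": 0,"claw": 0},{"dx": -0.045,"dy": 0.02,"dz": 0,"wx": 0,"wy": 0,"wz": 0,"claw": 0}]' --grip_force 10

```text
clock: 2.2
tool_pos: [0.5534, 0.085, 0.2498]
eef_rot: [0.649, 0.761, 0.0, -0.0]
contact_force: [1.2, 0.9, 0.5]
opening: 0.005
```

```bash
python3 -c "
from h import *; from plant import r; go(r,.05,-.055,.2)"
```

```text
clock 2.2 board [0.0074 0.05  ] z 0.2498 toolx.yv [ 1.     -0.0024] zax [ 0.     0.001 -1.   ] delta tool [-0.1052  0.0423  0.0498] open 0.005 q [-0.25  0.6   0.02  1.77 -0.02  0.77 -0.06]
```

Emit:
drive_tool --commands '[{"dx": -0.035,"dy": 0.014,"dz": 0,"wx": 0,"wy": 0,"wz": 0,"claw": 0},{"dx": -0.035,"dy": 0.014,"dz": 0,"wx": 0,"wy": 0,"wz": 0,"claw": 0},{"dx": -0.035,"dy": 0.014,"dz": 0,"wx": 0,"wy": 0,"wz": 0,"claw": 0},{"dx": 0,"dy": 0,"dz": 0.025,"wx": 0,"wy": 0,"wz": 0,"claw": 0},{"dx": 0,"dy": 0,"dz": 0.025,"wx": 0,"wy": 0,"wz": 0,"claw": 0},{"dx": 0,"dy": 0,"dz": 0.025,"wx": 0,"wy": 0,"wz": 0,"claw": 0},{"dx": 0,"dy": 0,"dz": 0.015,"wx": 0,"wy": 0,"wz": 0,"claw": 0},{"dx": 0,"dy": 0,"dz": 0,"wx": 0,"wy": 0,"wz": 0,"claw": 0},{"dx": 0,"dy": 0,"dz": 0,"wx": 0,"wy": 0,"wz": 0,"claw": 0}]' --grip_force 10

```text
clock: 3.1
tool_pos: [0.6104, -0.0104, 0.1599]
eef_rot: [0.65, 0.76, 0.0, -0.0]
contact_force: [0.3, 0.5, 0.6]
opening: 0.007
```

```bash
python3 - <<'E'
from h import *; from plant import r,snapshot; import cv2
go(r,.05,-.055,.102)
s=snapshot("top"); pickle.dump(s,open("pics/top1.pkl","wb"))
cv2.imwrite("pics/top1.png",cv2.resize(s["color"][130:350,110:400,::-1],(790,600),interpolation=cv2.INTER_CUBIC))
E
```

```text
clock 3.1 board [ 0.049  -0.0531] z 0.1599 toolx.yv [ 1.e+00 -7.e-04] zax [ 0.  0. -1.] delta tool [-0.002   0.001   0.0579] open 0.007 q [-0.06  0.78  0.01  1.7  -0.01  0.66  0.1 ]
```

View pics/top1.png

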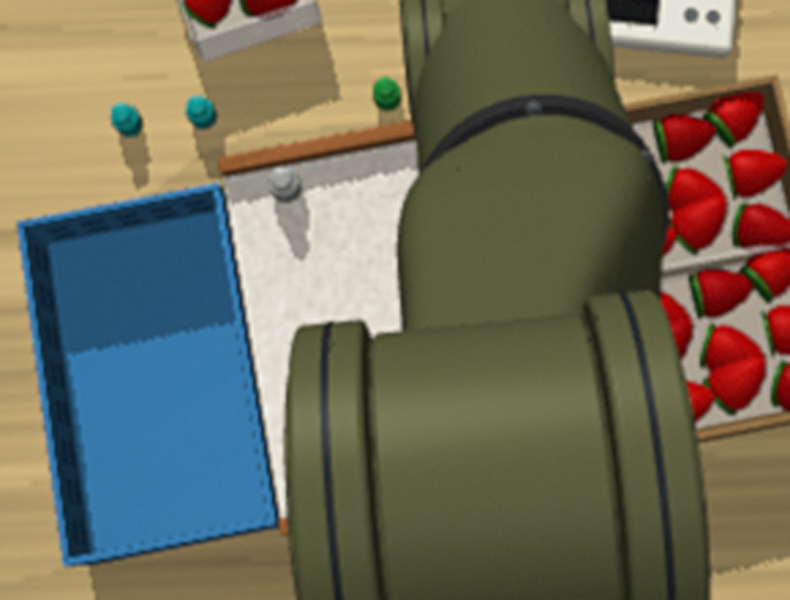

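The arm hides the board in the top view, so I'll use the scene camera from here. Next I lower the tool behind berry 1 (14 mm clear by calculation).

Emit:
drive_tool --commands '[{"dx": -0.002,"dy": 0.001,"dz": 0.02,"wx": 0,"wy": 0,"wz": 0,"claw": 0},{"dx": 0,"dy": 0,"dz": 0.02,"wx": 0,"wy": 0,"wz": 0,"claw": 0},{"dx": 0,"dy": 0,"dz": 0.012,"wx": 0,"wy": 0,"wz": 0,"claw": 0},{"dx": 0,"dy": 0,"dz": 0.006,"wx": 0,"wy": 0,"wz": 0,"claw": 0},{"dx": 0,"dy": 0,"dz": 0,"wx": 0,"wy": 0,"wz": 0,"claw": 0}]' --grip_force 10

```text
clock: 3.65
tool_pos: [0.6115, -0.0121, 0.1016]
eef_rot: [0.65, 0.76, -0.0, -0.0]
contact_force: [-0.0, 0.8, 0.1]
opening: 0.004
```

```bash
python3 - <<'E'
from h import *; from plant import r,snapshot; import cv2
go(r,.05,-.055,.102)
s=snapshot("scene")
cv2.imwrite("pics/sc1.png",cv2.resize(s["color"][120:320,100:370,::-1],(800,593),interpolation=cv2.INTER_CUBIC))
E
```

```text
clock 3.65 board [ 0.0498 -0.0549] z 0.1016 toolx.yv [1.e+00 3.e-04] zax [-0.  0. -1.] delta tool [-0.0001  0.0002 -0.0004] open 0.004 q [-0.06  0.87  0.    1.72 -0.01  0.55  0.1 ]
```

View pics/sc1.png

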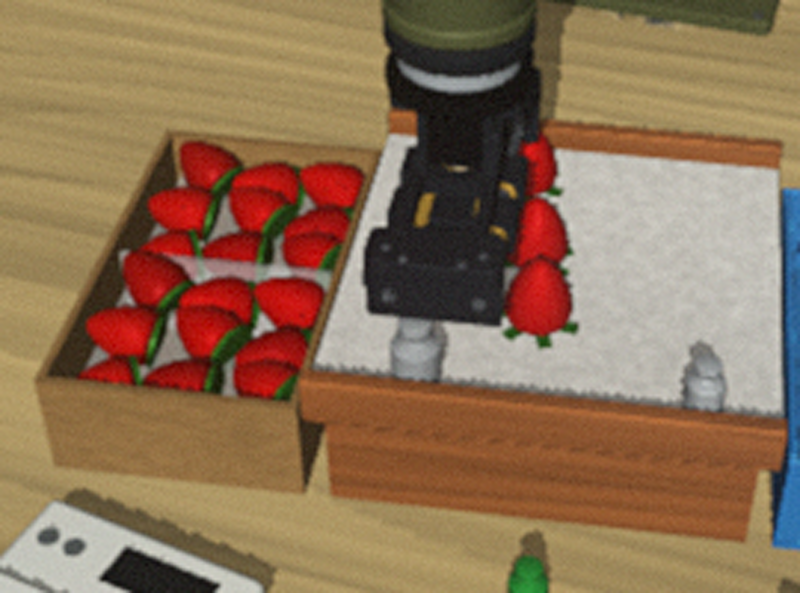

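The view shows the closed fingers behind the nearest berry at (540,300), with both weights untouched. Next I sweep gently along board +y.

Emit:
drive_tool --commands '[{"dx": 0.008,"dy": 0,"dz": 0,"wx": 0,"wy": 0,"wz": 0,"claw": 0},{"dx": 0.006,"dy": 0,"dz": 0,"wx": 0,"wy": 0,"wz": 0,"claw": 0},{"dx": 0.006,"dy": 0,"dz": 0,"wx": 0,"wy": 0,"wz": 0,"claw": 0},{"dx": 0.008,"dy": 0,"dz": 0,"wx": 0,"wy": 0,"wz": 0,"claw": 0},{"dx": 0.008,"dy": 0,"dz": 0,"wx": 0,"wy": 0,"wz": 0,"claw": 0},{"dx": 0.008,"dy": 0,"dz": 0,"wx": 0,"wy": 0,"wz": 0,"claw": 0},{"dx": 0.008,"dy": 0,"dz": 0,"wx": 0,"wy": 0,"wz": 0,"claw": 0},{"dx": 0.008,"dy": 0,"dz": 0,"wx": 0,"wy": 0,"wz": 0,"claw": 0},{"dx": 0.008,"dy": 0,"dz": 0,"wx": 0,"wy": 0,"wz": 0,"claw": 0},{"dx": 0.008,"dy": 0,"dz": 0,"wx": 0,"wy": 0,"wz": 0,"claw": 0},{"dx": 0.008,"dy": 0,"dz": 0,"wx": 0,"wy": 0,"wz": 0,"claw": 0},{"dx": 0.008,"dy": 0,"dz": 0,"wx": 0,"wy": 0,"wz": 0,"claw": 0}]' --grip_force 10

```text
clock: 4.9
tool_pos: [0.5972, 0.0794, 0.1017]
eef_rot: [0.65, 0.76, 0.0, -0.0]
contact_force: [-0.0, -0.2, -0.2]
opening: 0.005
```

```bash
python3 - <<'E'
from h import *; from plant import r,snapshot; import cv2
go(r,.05,.14,.102)
s=snapshot("scene")
cv2.imwrite("pics/sc2.png",cv2.resize(s["color"][120:320,190:460,::-1],(800,593),interpolation=cv2.INTER_CUBIC))
E
```

```text
clock 4.9 board [0.0498 0.0377] z 0.1017 toolx.yv [1.e+00 7.e-04] zax [-0.  0. -1.] delta tool [ 1.023e-01  1.000e-04 -3.000e-04] open 0.005 q [-0.22  0.86  0.03  1.75 -0.04  0.53 -0.02]
```

View pics/sc2.png

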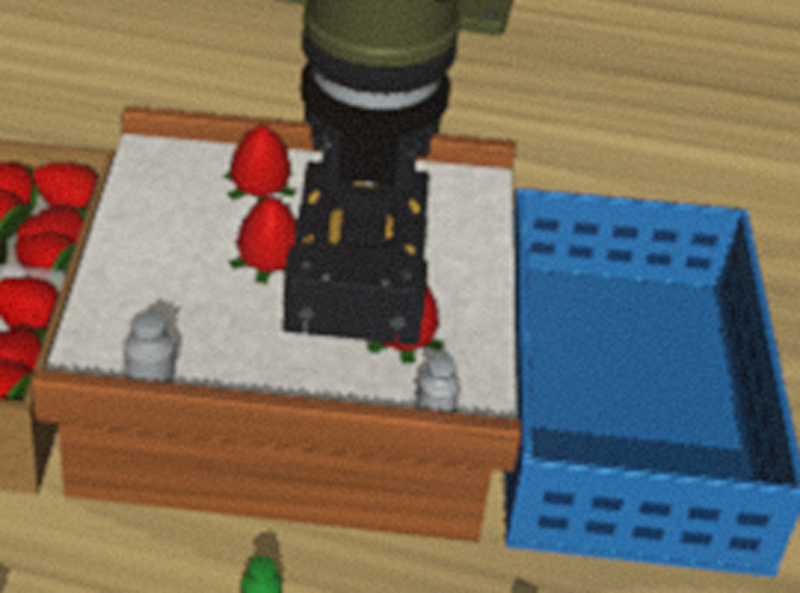

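Berry 1 (about (405,325)) slides upright ahead of the fingers and clear of weight 2 (438,380). I'll carry on over the edge.

Emit:
drive_tool --commands '[{"dx": 0.008,"dy": 0,"dz": 0,"wx": 0,"wy": 0,"wz": 0,"claw": 0},{"dx": 0.008,"dy": 0,"dz": 0,"wx": 0,"wy": 0,"wz": 0,"claw": 0},{"dx": 0.008,"dy": 0,"dz": 0,"wx": 0,"wy": 0,"wz": 0,"claw": 0},{"dx": 0.008,"dy": 0,"dz": 0,"wx": 0,"wy": 0,"wz": 0,"claw": 0},{"dx": 0.008,"dy": 0,"dz": 0,"wx": 0,"wy": 0,"wz": 0,"claw": 0},{"dx": 0.008,"dy": 0,"dz": 0,"wx": 0,"wy": 0,"wz": 0,"claw": 0},{"dx": 0.008,"dy": 0,"dz": 0,"wx": 0,"wy": 0,"wz": 0,"claw": 0},{"dx": 0.008,"dy": 0,"dz": 0,"wx": 0,"wy": 0,"wz": 0,"claw": 0},{"dx": 0.008,"dy": 0,"dz": 0,"wx": 0,"wy": 0,"wz": 0,"claw": 0},{"dx": 0.008,"dy": 0,"dz": 0,"wx": 0,"wy": 0,"wz": 0,"claw": 0},{"dx": 0.01,"dy": 0,"dz": 0,"wx": 0,"wy": 0,"wz": 0,"claw": 0},{"dx": 0.01,"dy": 0,"dz": 0,"wx": 0,"wy": 0,"wz": 0,"claw": 0}]' --grip_force 10

```text
clock: 6.15
tool_pos: [0.5817, 0.1784, 0.1017]
eef_rot: [0.65, 0.76, 0.0, -0.0]
contact_force: [-0.1, 0.3, 0.0]
opening: 0.005
```

Emit:
drive_tool --commands '[{"dx": 0,"dy": 0,"dz": 0,"wx": 0,"wy": 0,"wz": 0,"claw": 0},{"dx": 0,"dy": 0,"dz": -0.03,"wx": 0,"wy": 0,"wz": 0,"claw": 0},{"dx": 0,"dy": 0,"dz": -0.03,"wx": 0,"wy": 0,"wz": 0,"claw": 0},{"dx": 0,"dy": 0,"dz": -0.025,"wx": 0,"wy": 0,"wz": 0,"claw": 0}]' --grip_force 10

```text
clock: 6.55
tool_pos: [0.5821, 0.177, 0.188]
eef_rot: [0.65, 0.76, 0.0, 0.0]
contact_force: [0.5, 0.0, -0.2]
opening: 0.009
```

```bash
python3 - <<'E'
from h import *; from plant import r,snapshot; import cv2
go(r,-.006,-.065,.187)
s=snapshot("scene")
cv2.imwrite("pics/sc3.png",cv2.resize(s["color"][120:320,190:460,::-1],(800,593),interpolation=cv2.INTER_CUBIC))
E
```

```text
clock 6.55 board [0.0501 0.1365] z 0.188 toolx.yv [1.     0.0013] zax [ 0.001 -0.    -1.   ] delta tool [-0.2016 -0.0558  0.0011] open 0.009 q [-0.41  0.74  0.07  1.69 -0.07  0.71 -0.15]
```

View pics/sc3.png

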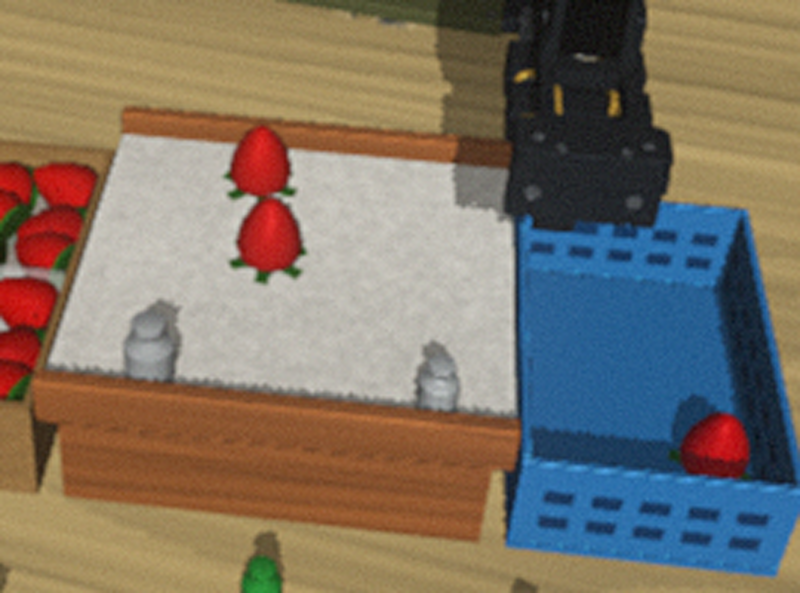

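Berry 1 lies in the crate at (715,450). The other two berries and both weights haven't moved. Next is berry 2.

Emit:
drive_tool --commands '[{"dx": -0.04,"dy": -0.011,"dz": 0,"wx": 0,"wy": 0,"wz": 0,"claw": 0},{"dx": -0.04,"dy": -0.011,"dz": 0,"wx": 0,"wy": 0,"wz": 0,"claw": 0},{"dx": -0.04,"dy": -0.011,"dz": 0,"wx": 0,"wy": 0,"wz": 0,"claw": 0},{"dx": -0.04,"dy": -0.011,"dz": 0,"wx": 0,"wy": 0,"wz": 0,"claw": 0},{"dx": -0.038,"dy": -0.012,"dz": 0,"wx": 0,"wy": 0,"wz": 0,"claw": 0},{"dx": 0,"dy": 0,"dz": 0,"wx": 0,"wy": 0,"wz": 0,"claw": 0},{"dx": 0,"dy": 0,"dz": 0.025,"wx": 0,"wy": 0,"wz": 0,"claw": 0},{"dx": 0,"dy": 0,"dz": 0.02,"wx": 0,"wy": 0,"wz": 0,"claw": 0},{"dx": 0,"dy": 0,"dz": 0,"wx": 0,"wy": 0,"wz": 0,"claw": 0}]' --grip_force 10

```text
clock: 7.5
tool_pos: [0.5554, -0.0264, 0.1396]
eef_rot: [0.65, 0.76, -0.001, -0.002]
contact_force: [0.5, -0.6, 0.7]
opening: 0.002
```

```bash
python3 -c "
from h import *; from plant import r; go(r,-.006,-.061,.102)"
```

```text
clock 7.5 board [-0.0079 -0.0603] z 0.1396 toolx.yv [1.e+00 4.e-04] zax [-0.005  0.    -1.   ] delta tool [-0.0008  0.002   0.0376] open 0.002 q [-0.04  0.76  0.02  1.87 -0.02  0.51  0.14]
```

Emit:
drive_tool --commands '[{"dx": 0,"dy": 0.001,"dz": 0.02,"wx": 0,"wy": 0,"wz": 0,"claw": 0},{"dx": 0,"dy": 0,"dz": 0.012,"wx": 0,"wy": 0,"wz": 0,"claw": 0},{"dx": 0,"dy": 0,"dz": 0.006,"wx": 0,"wy": 0,"wz": 0,"claw": 0},{"dx": 0,"dy": 0,"dz": 0,"wx": 0,"wy": 0,"wz": 0,"claw": 0},{"dx": 0.006,"dy": 0,"dz": 0,"wx": 0,"wy": 0,"wz": 0,"claw": 0},{"dx": 0.006,"dy": 0,"dz": 0,"wx": 0,"wy": 0,"wz": 0,"claw": 0},{"dx": 0.006,"dy": 0,"dz": 0,"wx": 0,"wy": 0,"wz": 0,"claw": 0},{"dx": 0.006,"dy": 0,"dz": 0,"wx": 0,"wy": 0,"wz": 0,"claw": 0}]' --grip_force 10

```text
clock: 8.3
tool_pos: [0.5545, -0.0021, 0.1041]
eef_rot: [0.65, 0.76, 0.0, 0.0]
contact_force: [-0.2, -0.1, -0.1]
opening: 0.004
```

```bash
python3 -c "
from h import *; from plant import r; go(r,-.006,.14,.102)"
```

```text
clock 8.3 board [-0.005  -0.0362] z 0.1041 toolx.yv [1.e+00 2.e-04] zax [ 0.001  0.    -1.   ] delta tool [ 0.1762 -0.0011  0.0021] open 0.004 q [-0.09  0.82  0.02  1.9  -0.03  0.42  0.11]
```

Emit:
drive_tool --commands '[{"dx": 0.007,"dy": 0,"dz": 0.002,"wx": 0,"wy": 0,"wz": 0,"claw": 0},{"dx": 0.008,"dy": 0,"dz": 0,"wx": 0,"wy": 0,"wz": 0,"claw": 0},{"dx": 0.008,"dy": 0,"dz": 0,"wx": 0,"wy": 0,"wz": 0,"claw": 0},{"dx": 0.008,"dy": 0,"dz": 0,"wx": 0,"wy": 0,"wz": 0,"claw": 0},{"dx": 0.008,"dy": 0,"dz": 0,"wx": 0,"wy": 0,"wz": 0,"claw": 0},{"dx": 0.008,"dy": 0,"dz": 0,"wx": 0,"wy": 0,"wz": 0,"claw": 0},{"dx": 0.008,"dy": 0,"dz": 0,"wx": 0,"wy": 0,"wz": 0,"claw": 0},{"dx": 0.008,"dy": 0,"dz": 0,"wx": 0,"wy": 0,"wz": 0,"claw": 0},{"dx": 0.008,"dy": 0,"dz": 0,"wx": 0,"wy": 0,"wz": 0,"claw": 0},{"dx": 0.008,"dy": 0,"dz": 0,"wx": 0,"wy": 0,"wz": 0,"claw": 0},{"dx": 0.008,"dy": 0,"dz": 0,"wx": 0,"wy": 0,"wz": 0,"claw": 0}]' --grip_force 10

```text
clock: 9.4
tool_pos: [0.5408, 0.0837, 0.1017]
eef_rot: [0.65, 0.76, 0.0, -0.0]
contact_force: [-0.1, 0.1, -0.5]
opening: 0.005
```

```bash
python3 - <<'E'
from h import *; from plant import r,snapshot; import cv2
go(r,-.006,.14,.102)
s=snapshot("scene")
cv2.imwrite("pics/sc4.png",cv2.resize(s["color"][120:320,190:460,::-1],(800,593),interpolation=cv2.INTER_CUBIC))
E
```

```text
clock 9.4 board [-0.0051  0.0507] z 0.1017 toolx.yv [1.e+00 7.e-04] zax [-0.  0. -1.] delta tool [ 0.0893 -0.0009 -0.0003] open 0.005 q [-0.26  0.82  0.04  1.92 -0.08  0.4  -0.01]
```

View pics/sc4.png

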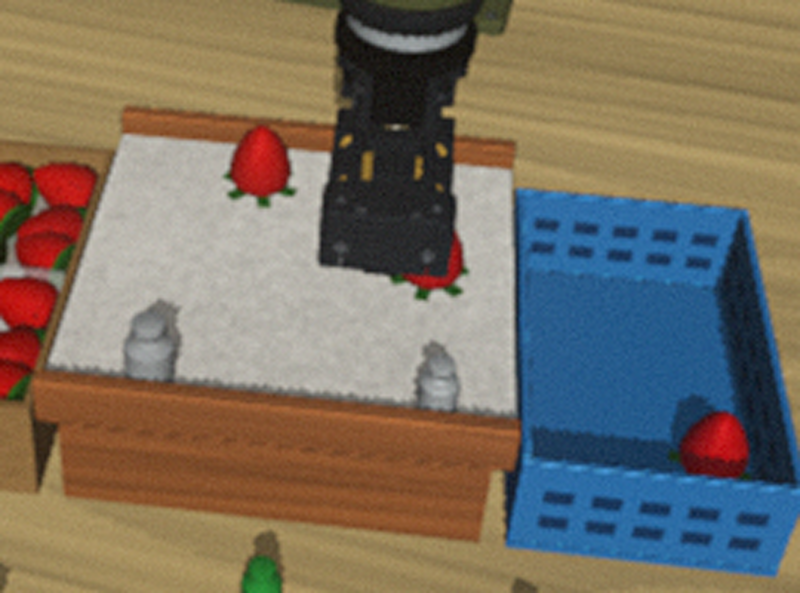

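Berry 2 (about (430,265)) slides upright ahead of the fingers, so I continue over the edge.

Emit:
drive_tool --commands '[{"dx": 0.008,"dy": 0,"dz": 0,"wx": 0,"wy": 0,"wz": 0,"claw": 0},{"dx": 0.008,"dy": 0,"dz": 0,"wx": 0,"wy": 0,"wz": 0,"claw": 0},{"dx": 0.008,"dy": 0,"dz": 0,"wx": 0,"wy": 0,"wz": 0,"claw": 0},{"dx": 0.008,"dy": 0,"dz": 0,"wx": 0,"wy": 0,"wz": 0,"claw": 0},{"dx": 0.008,"dy": 0,"dz": 0,"wx": 0,"wy": 0,"wz": 0,"claw": 0},{"dx": 0.008,"dy": 0,"dz": 0,"wx": 0,"wy": 0,"wz": 0,"claw": 0},{"dx": 0.008,"dy": 0,"dz": 0,"wx": 0,"wy": 0,"wz": 0,"claw": 0},{"dx": 0.008,"dy": 0,"dz": 0,"wx": 0,"wy": 0,"wz": 0,"claw": 0},{"dx": 0.008,"dy": 0,"dz": 0,"wx": 0,"wy": 0,"wz": 0,"claw": 0},{"dx": 0.008,"dy": 0,"dz": 0,"wx": 0,"wy": 0,"wz": 0,"claw": 0},{"dx": 0.008,"dy": 0,"dz": 0,"wx": 0,"wy": 0,"wz": 0,"claw": 0},{"dx": 0,"dy": 0,"dz": 0,"wx": 0,"wy": 0,"wz": 0,"claw": 0}]' --grip_force 10

```text
clock: 10.65
tool_pos: [0.527, 0.1718, 0.1017]
eef_rot: [0.649, 0.76, 0.0, -0.0]
contact_force: [-0.1, -0.5, 0.8]
opening: 0.006
```

Emit:
drive_tool --commands '[{"dx": 0,"dy": 0,"dz": 0,"wx": 0,"wy": 0,"wz": 0,"claw": 0},{"dx": 0,"dy": 0,"dz": -0.03,"wx": 0,"wy": 0,"wz": 0,"claw": 0},{"dx": 0,"dy": 0,"dz": -0.03,"wx": 0,"wy": 0,"wz": 0,"claw": 0},{"dx": 0,"dy": 0,"dz": -0.025,"wx": 0,"wy": 0,"wz": 0,"claw": 0}]' --grip_force 10

```text
clock: 11.05
tool_pos: [0.5276, 0.1691, 0.188]
eef_rot: [0.651, 0.759, 0.0, 0.0]
contact_force: [0.5, 0.4, -0.3]
opening: 0.003
```

```bash
python3 - <<'E'
from h import *; from plant import r,snapshot; import cv2
go(r,-.078,-.075,.187)
s=snapshot("scene")
cv2.imwrite("pics/sc5.png",cv2.resize(s["color"][120:320,190:460,::-1],(800,593),interpolation=cv2.INTER_CUBIC))
E
```

```text
clock 11.05 board [-0.005   0.1372] z 0.188 toolx.yv [1.    0.002] zax [ 0. -0. -1.] delta tool [-0.2123 -0.0726  0.0011] open 0.003 q [-0.45  0.68  0.1   1.85 -0.11  0.61 -0.13]
```

View pics/sc5.png

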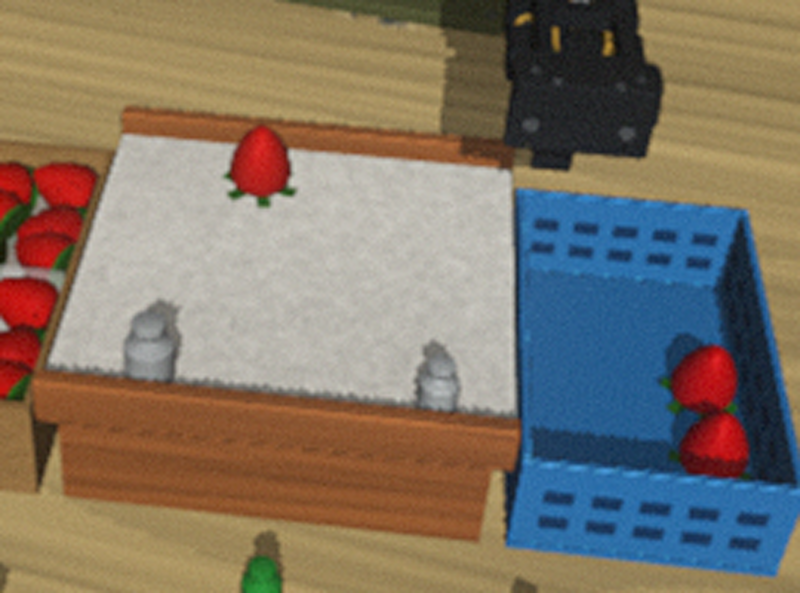

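Berry 2 is in the crate at (705,380), next to berry 1. Berry 3 is next.

Emit:
drive_tool --commands '[{"dx": -0.035,"dy": -0.012,"dz": 0,"wx": 0,"wy": 0,"wz": 0,"claw": 0},{"dx": -0.035,"dy": -0.012,"dz": 0,"wx": 0,"wy": 0,"wz": 0,"claw": 0},{"dx": -0.035,"dy": -0.012,"dz": 0,"wx": 0,"wy": 0,"wz": 0,"claw": 0},{"dx": -0.035,"dy": -0.012,"dz": 0,"wx": 0,"wy": 0,"wz": 0,"claw": 0},{"dx": -0.035,"dy": -0.012,"dz": 0,"wx": 0,"wy": 0,"wz": 0,"claw": 0},{"dx": -0.036,"dy": -0.012,"dz": 0,"wx": 0,"wy": 0,"wz": 0,"claw": 0},{"dx": 0,"dy": 0,"dz": 0,"wx": 0,"wy": 0,"wz": 0,"claw": 0},{"dx": 0,"dy": 0,"dz": 0.025,"wx": 0,"wy": 0,"wz": 0,"claw": 0},{"dx": 0,"dy": 0,"dz": 0.02,"wx": 0,"wy": 0,"wz": 0,"claw": 0},{"dx": 0,"dy": 0,"dz": 0,"wx": 0,"wy": 0,"wz": 0,"claw": 0}]' --grip_force 10

```text
clock: 12.1
tool_pos: [0.4874, -0.0493, 0.1399]
eef_rot: [0.65, 0.76, -0.001, -0.002]
contact_force: [0.3, -0.0, 0.7]
opening: 0.007
```

```bash
python3 -c "
from h import *; from plant import r; go(r,-.078,-.074,.102)"
```

```text
clock 12.1 board [-0.0786 -0.0724] z 0.1399 toolx.yv [1.e+00 8.e-04] zax [-0.004  0.    -1.   ] delta tool [-0.0017  0.0008  0.0379] open 0.007 q [-0.01  0.7   0.03  2.07 -0.05  0.37  0.21]
```

Emit:
drive_tool --commands '[{"dx": 0,"dy": 0,"dz": 0.02,"wx": 0,"wy": 0,"wz": 0,"claw": 0},{"dx": 0,"dy": 0,"dz": 0.012,"wx": 0,"wy": 0,"wz": 0,"claw": 0},{"dx": 0,"dy": 0,"dz": 0.006,"wx": 0,"wy": 0,"wz": 0,"claw": 0},{"dx": 0,"dy": 0,"dz": 0,"wx": 0,"wy": 0,"wz": 0,"claw": 0},{"dx": 0.006,"dy": 0,"dz": 0,"wx": 0,"wy": 0,"wz": 0,"claw": 0},{"dx": 0.006,"dy": 0,"dz": 0,"wx": 0,"wy": 0,"wz": 0,"claw": 0},{"dx": 0.006,"dy": 0,"dz": 0,"wx": 0,"wy": 0,"wz": 0,"claw": 0},{"dx": 0.006,"dy": 0,"dz": 0,"wx": 0,"wy": 0,"wz": 0,"claw": 0}]' --grip_force 10

```text
clock: 12.9
tool_pos: [0.4852, -0.0251, 0.1041]
eef_rot: [0.65, 0.76, 0.0, 0.0]
contact_force: [0.1, -0.6, 0.8]
opening: 0.009
```

```bash
python3 -c "
from h import *; from plant import r; go(r,-.078,.14,.102)"
```

```text
clock 12.9 board [-0.077  -0.0482] z 0.1041 toolx.yv [1.e+00 2.e-04] zax [ 0.001  0.    -1.   ] delta tool [ 0.1882 -0.001   0.0021] open 0.009 q [-0.06  0.77  0.02  2.1  -0.07  0.27  0.18]
```

Emit:
drive_tool --commands '[{"dx": 0.007,"dy": -0.001,"dz": 0.002,"wx": 0,"wy": 0,"wz": 0,"claw": 0},{"dx": 0.008,"dy": 0,"dz": 0,"wx": 0,"wy": 0,"wz": 0,"claw": 0},{"dx": 0.008,"dy": 0,"dz": 0,"wx": 0,"wy": 0,"wz": 0,"claw": 0},{"dx": 0.008,"dy": 0,"dz": 0,"wx": 0,"wy": 0,"wz": 0,"claw": 0},{"dx": 0.008,"dy": 0,"dz": 0,"wx": 0,"wy": 0,"wz": 0,"claw": 0},{"dx": 0.008,"dy": 0,"dz": 0,"wx": 0,"wy": 0,"wz": 0,"claw": 0},{"dx": 0.008,"dy": 0,"dz": 0,"wx": 0,"wy": 0,"wz": 0,"claw": 0},{"dx": 0.008,"dy": 0,"dz": 0,"wx": 0,"wy": 0,"wz": 0,"claw": 0},{"dx": 0.008,"dy": 0,"dz": 0,"wx": 0,"wy": 0,"wz": 0,"claw": 0},{"dx": 0.008,"dy": 0,"dz": 0,"wx": 0,"wy": 0,"wz": 0,"claw": 0},{"dx": 0.008,"dy": 0,"dz": 0,"wx": 0,"wy": 0,"wz": 0,"claw": 0}]' --grip_force 10

```text
clock: 14.0
tool_pos: [0.4706, 0.0606, 0.1017]
eef_rot: [0.65, 0.76, 0.0, -0.0]
contact_force: [0.7, -0.3, 0.5]
opening: 0.008
```

```bash
python3 - <<'E'
from h import *; from plant import r,snapshot; import cv2
go(r,-.078,.14,.102)
s=snapshot("scene")
cv2.imwrite("pics/sc6.png",cv2.resize(s["color"][120:320,190:460,::-1],(800,593),interpolation=cv2.INTER_CUBIC))
E
```

```text
clock 14.0 board [-0.0781  0.0387] z 0.1017 toolx.yv [1.e+00 7.e-04] zax [ 0.  0. -1.] delta tool [ 1.013e-01  1.000e-04 -3.000e-04] open 0.008 q [-0.25  0.77  0.04  2.14 -0.13  0.24  0.06]
```

View pics/sc6.png

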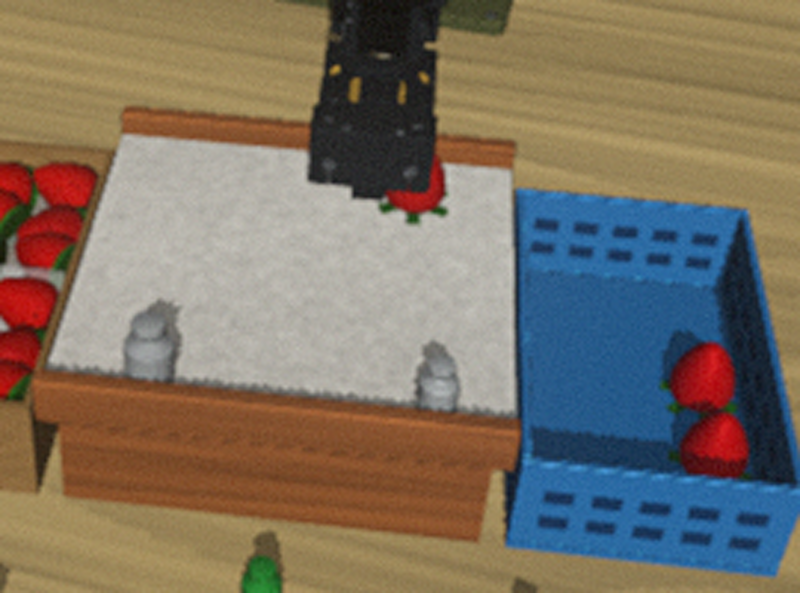

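Berry 3 (about (418,190)) slides upright ahead of the fingers, and I continue over the edge.

Emit:
drive_tool --commands '[{"dx": 0.008,"dy": 0,"dz": 0,"wx": 0,"wy": 0,"wz": 0,"claw": 0},{"dx": 0.008,"dy": 0,"dz": 0,"wx": 0,"wy": 0,"wz": 0,"claw": 0},{"dx": 0.008,"dy": 0,"dz": 0,"wx": 0,"wy": 0,"wz": 0,"claw": 0},{"dx": 0.008,"dy": 0,"dz": 0,"wx": 0,"wy": 0,"wz": 0,"claw": 0},{"dx": 0.008,"dy": 0,"dz": 0,"wx": 0,"wy": 0,"wz": 0,"claw": 0},{"dx": 0.008,"dy": 0,"dz": 0,"wx": 0,"wy": 0,"wz": 0,"claw": 0},{"dx": 0.008,"dy": 0,"dz": 0,"wx": 0,"wy": 0,"wz": 0,"claw": 0},{"dx": 0.008,"dy": 0,"dz": 0,"wx": 0,"wy": 0,"wz": 0,"claw": 0},{"dx": 0.008,"dy": 0,"dz": 0,"wx": 0,"wy": 0,"wz": 0,"claw": 0},{"dx": 0.008,"dy": 0,"dz": 0,"wx": 0,"wy": 0,"wz": 0,"claw": 0},{"dx": 0.01,"dy": 0,"dz": 0,"wx": 0,"wy": 0,"wz": 0,"claw": 0},{"dx": 0.01,"dy": 0,"dz": 0,"wx": 0,"wy": 0,"wz": 0,"claw": 0}]' --grip_force 10

```text
clock: 15.25
tool_pos: [0.4551, 0.1596, 0.1017]
eef_rot: [0.65, 0.76, 0.0, -0.0]
contact_force: [0.1, 0.4, -0.1]
opening: 0.006
```

Emit:
drive_tool --commands '[{"dx": 0,"dy": 0,"dz": 0,"wx": 0,"wy": 0,"wz": 0,"claw": 0},{"dx": 0,"dy": 0,"dz": -0.03,"wx": 0,"wy": 0,"wz": 0,"claw": 0},{"dx": 0,"dy": 0,"dz": -0.03,"wx": 0,"wy": 0,"wz": 0,"claw": 0},{"dx": 0,"dy": 0,"dz": -0.03,"wx": 0,"wy": 0,"wz": 0,"claw": 0},{"dx": 0,"dy": 0,"dz": -0.03,"wx": 0,"wy": 0,"wz": 0,"claw": 0},{"dx": 0,"dy": 0,"dz": 0,"wx": 0,"wy": 0,"wz": 0,"claw": 0},{"dx": 0,"dy": 0,"dz": 0,"wx": 0,"wy": 0,"wz": 0,"claw": 0},{"dx": 0,"dy": 0,"dz": 0,"wx": 0,"wy": 0,"wz": 0,"claw": 0}]' --grip_force 10

```text
clock: 16.05
tool_pos: [0.4545, 0.1584, 0.2208]
eef_rot: [0.65, 0.76, -0.001, -0.0]
contact_force: [1.1, 0.3, -0.9]
opening: 0.005
```

```bash
python3 - <<'E'
from h import *; from plant import r,snapshot; import cv2
go(r,-.078,.14,.2)
s=snapshot("scene")
cv2.imwrite("pics/sc7.png",cv2.resize(s["color"][120:320,190:460,::-1],(800,593),interpolation=cv2.INTER_CUBIC))
E
```

```text
clock 16.05 board [-0.0789  0.1379] z 0.2208 toolx.yv [1.e+00 8.e-04] zax [-0.002 -0.001 -1.   ] delta tool [0.0022 0.0009 0.0208] open 0.005 q [-0.54  0.56  0.17  2.03 -0.16  0.57 -0.1 ]
```

View pics/sc7.png

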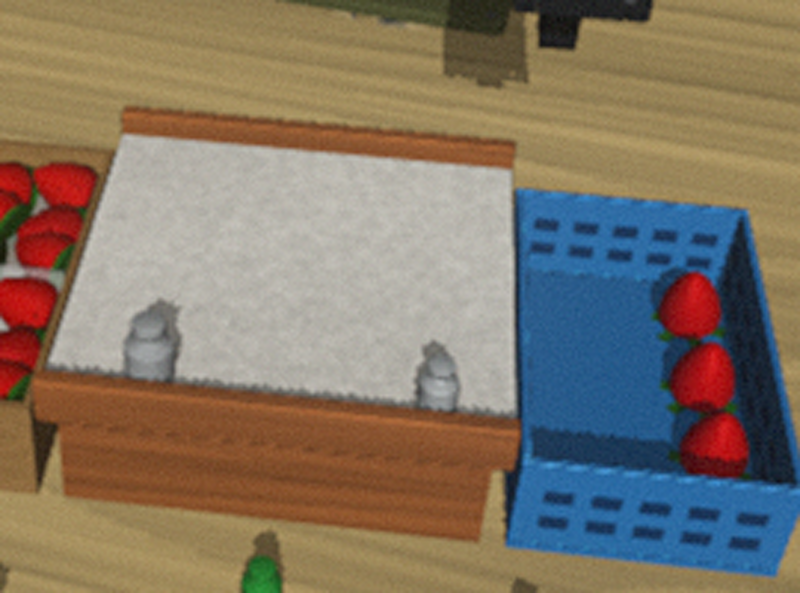

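The view shows all three berries in the crate, at (690,305), (703,378) and (715,448). Both weights stand unmoved and the tool is clear, so I hand in.

```bash
python3 -c "
from plant import r; print(r.finish_job())"
```

```text
the job is handed in; nothing more can be done
None
```

I swept the three rejects one at a time along the board with closed fingers, at about 80 mm/s with the fingertips about 6 mm above the board. All three dropped into the crate at the board's +y end. I handed the job in at about 16 s of the 51 s allowed; the hand-in gives no verdict.

- **Berries:** the last scene picture shows all three standing in the crate and none on the board or beside the crate. I judged this by eye and did not triangulate their final positions.
- **Weights:** both grey check weights still stand at the same pixels as before the sweeps.
- **Contact:** the wrist force never read above about 1.2 N per axis at the end of any move. The tool ended clear of everything, about 0.12 m above the board.
- **Checks that disagreed:** none of the position checks did. The top and scene views agreed to within about 4 mm on the berries and weights. Two early move calls were rejected for missing keys, and nothing moved in them.
- **Pictures:** I viewed 11, one over the budget of 10.

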